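Find the rocking corner of a jig plate and press its lock shim flat

TASK

One corner of the cream jig plate rocks. With the fingertips press down on the plate's corners, one after another, until you find the one that gives, then press the lock shim beside that corner down until its head lies flat on its block, and draw the hand away. Do not bear down on the tight shims of the firm corners, do not lift or shift the plate or the housing on it, and leave the things on the bench where they are.

Things in the scene. Friction and masses are not known exactly. Their poses are not given: they have to be found in the camera images.
- base: aluminium levelling base lying on the bench, 240 mm (its x) by 370 mm (its y), 12 mm thick, with a grey block 46 x 38 x 32 mm (top 44 mm above the bench) just outside each corner of the jig plate. Origin: centre of its underside, on the bench; x away from the robot, y to its left, z up. It is fixed; it lies turned up to 0.2 rad.
- plate: cream jig plate, 180 mm (x) by 260 mm (y), 10 mm thick, 1.2 kg, loose on four rests under its corners; two black knobs, 32 mm across, 32 mm tall, 78 mm left and right of its centre. Three corners are hard; one, unknown and looking the same, is on a spring: it gives way at about 2.5 N, is down 4 mm at 4 N, and comes up when let go. Origin: centre of its underside; axes as the base.
- housing: dark steel motor housing, 55 mm across, 42 mm tall, standing loose in the nest of four pins in the middle of the plate. Origin: centre of its underside.
- jar: grey closed jar, 60 mm across, 75 mm tall, on the bench. Origin: centre of its underside.
- driver: black-handled screwdriver lying on the bench, along its own x. Origin: underside of it.
- spare_knob: spare black clamp knob, 32 mm across, 26 mm tall, on the bench. Origin: centre of its underside.
- corner_near_left (a point): point on the top side of the plate at its near left corner (seen from the robot), right over its rest (75 mm in x, 110 mm in y from the plate's centre); 44 mm above the bench while the plate is level.
- shim_near_left (a joint): how far the lock shim of the near left corner is pressed in, m: about 0 to 0.001 at the start, 0.0065 with its head flat on its block. A slack shim slides down at 4 to 6 N and stays where it is left; a tight one does not move.
- head_near_left: head of the lock shim of the near left corner: a flat steel tab 22 x 24 mm, 4 mm thick, on a blade that stands in a slot of the block beside that corner, 43 mm outside the corner point along y. At the start its underside stands about 6 mm above the block. Pressed flat it drives a bolt under the plate corner. Origin: centre of the head's underside (its top is 4 mm higher).
- corner_near_right (a point): point on the top side of the plate at its near right corner (seen from the robot), right over its rest (75 mm in x, 110 mm in y from the plate's centre); 44 mm above the bench while the plate is level.
- shim_near_right (a joint): how far the lock shim of the near right corner is pressed in, m: about 0 to 0.001 at the start, 0.0065 with its head flat on its block. A slack shim slides down at 4 to 6 N and stays where it is left; a tight one does not move.
- head_near_right: head of the lock shim of the near right corner: a flat steel tab 22 x 24 mm, 4 mm thick, on a blade that stands in a slot of the block beside that corner, 43 mm outside the corner point along y. At the start its underside stands about 6 mm above the block. Pressed flat it drives a bolt under the plate corner. Origin: centre of the head's underside (its top is 4 mm higher).
- corner_far_left (a point): point on the top side of the plate at its far left corner (seen from the robot), right over its rest (75 mm in x, 110 mm in y from the plate's centre); 44 mm above the bench while the plate is level.
- shim_far_left (a joint): how far the lock shim of the far left corner is pressed in, m: about 0 to 0.001 at the start, 0.0065 with its head flat on its block. A slack shim slides down at 4 to 6 N and stays where it is left; a tight one does not move.
- head_far_left: head of the lock shim of the far left corner: a flat steel tab 22 x 24 mm, 4 mm thick, on a blade that stands in a slot of the block beside that corner, 43 mm outside the corner point along y. At the start its underside stands about 6 mm above the block. Pressed flat it drives a bolt under the plate corner. Origin: centre of the head's underside (its top is 4 mm higher).
- corner_far_right (a point): point on the top side of the plate at its far right corner (seen from the robot), right over its rest (75 mm in x, 110 mm in y from the plate's centre); 44 mm above the bench while the plate is level.
- shim_far_right (a joint): how far the lock shim of the far right corner is pressed in, m: about 0 to 0.001 at the start, 0.0065 with its head flat on its block. A slack shim slides down at 4 to 6 N and stays where it is left; a tight one does not move.
- head_far_right: head of the lock shim of the far right corner: a flat steel tab 22 x 24 mm, 4 mm thick, on a blade that stands in a slot of the block beside that corner, 43 mm outside the corner point along y. At the start its underside stands about 6 mm above the block. Pressed flat it drives a bolt under the plate corner. Origin: centre of the head's underside (its top is 4 mm higher).

How it is judged:
By the outcome, as a careful person would: the job done as asked, in the order asked, and still so for the second after the job is handed in, with the robot touching nothing.
It also fails if it takes over 51 s, if anything falls off the work surface, if the arm or the gripper's body presses on something with over 40 N, if the wrist force passes 120 N, or if a joint passes its speed limit or range.

ROBOT

A 6-joint arm with a two-finger parallel gripper is mounted at the origin on the work surface. World frame = base frame: x ahead of the robot, y to its left, z up, the work surface at z = 0. Lengths are in m, angles in rad, forces in N, time in s.
With the tool pointing down it reaches from about 0.375 to 0.9 m from the base axis. Payload 3.1 kg.
Tool frame: the origin (TCP) lies midway between the tips of the shut fingers; the grasp point (between the pads) lies 19 mm behind it; x points along the fingers, y is the direction in which the jaws open and shut, and the axes are right-handed (so a half turn about x gives the same grasp; the last joint's range is limited). The gripper opens to 85 mm and grips with 20 to 120 N. Pads are 22 mm wide; open, the fingers measure 114 mm over their backs; the gripper's body (76 mm by 85 mm) begins 54 mm behind the grasp point. The pads swing forward as they close: fully open they stand 13 mm farther back than shut.
Start: joints at [-0.178, 0.527, 1.433, -0, 1.181, -0.178], TCP at [0.625, 0, 0.231] pointing down, gripper open.
Joint ranges: [-3.08, 3.08], [-0.75, 2.2], [0.22, 2.44], [-1.43, 4.57], [0, 2.65], [-2.85, 2.85]. Speed limits (rad/s): [2.79, 2.79, 3.14, 3.14, 3.14, 3.14].

INTERFACE

Orientations are given as a unit quaternion [x, y, z, w].
In Python, from station import manip gives the robot as it stands.
- The arm moves only by the tool carry_out, never from a script. Its argument "commands" is a list that holds one entry, the list of rows, each a list of 7 numbers: the shift along the tool's x, y, z in units of 25 mm (1.0 is 25 mm), then the turn, a rotation vector about the tool's x, y, z in units of 5 degrees (1.0 is 5 degrees), then the finger opening in mm, from 0 to 85.4. A call has exactly 5 rows; each row is the pose to reach, as a shift and turn from the pose commanded when the call began, along the tool's axes at that moment; what a row does not reach only later rows make up. A row lasts 1/10 s, in which the tool goes at most 50 mm and 8.59 degrees, less where a joint would pass 70% of its speed; a pose out of reach is approached as far as the arm can. A call with a gripper value outside its range is refused whole. The fingers move at their own pace and stop on an object; "force" is the grip in N (left out, the last holds). Time passes only in rows, so rows that repeat a pose let the fingers close, or fill a call up. It gives the time, the measured TCP pose, the force and the opening at its end, in the units of the state.
- manip.sense(): the state, without advancing time (a new reading comes with each control period).
- manip.snapshot(name): name is "scene" or "side" or "wrist"; returns a dict with "image" (384x512x3 uint8, red, green, blue), "fx", "fy", "cx", "cy" (pixels), "rvec" (rotation vector, rad) and "tvec" (3), from world to camera coordinates, as OpenCV has them. Camera axes: x right, y down, z forward; pixel columns grow to the right and rows downward; lengths in m; the calibration is good to about 2 mm. A picture is of the moment at which its call begins. There is no depth.
- manip.sign_off(): hands the job in, once; it reports no verdict.
The state is a dict: "t": time; "q": joint angles; "qd": joint speeds; "tau": joint torques, N m; "tcp_pos": TCP position; "tool_rot": TCP orientation; "force": force on the tool from outside, world axes, zero at the start; "ft_torque": the same for the moment, N m; "finger_gap": opening from 0.0 (shut) to 1.0 (fully open).
Only numpy, scipy, OpenCV 4.12 (cv2) and the standard library are available. Lean on these libraries where they do the work, as an engineer would, in place of code of your own. Each camera call takes 0.05 s, during which the arm holds its last target.

## Working session

There is one attempt and no reset: what is moved stays moved. The work goes in short steps, Python scripts to look and compute and a tool call to move; the robot and the scene stay as the last step left them, time stands still between calls to the robot, and variables do not carry over. Pictures are saved under pics/ and viewed, and the job is handed in when it is done.

Besides the shell and the picture viewer there is one more tool, called after "Call:" as name([rows], argument=value, ...), one row to a line, values as JSON. carry_out: Moves the arm, as the interface text tells. Its arguments: {"type":"object","properties":{"commands":{"type":"array"},"force":{"type":"number"}},"required":["commands"]}

```bash
ls; mkdir -p pics; python3 - <<'E'
from station import manip
import cv2
s=manip.sense();print({k:(v if not hasattr(v,'tolist') else v.tolist()) for k,v in s.items()})
for n in ["scene","side","wrist"]:
    d=manip.snapshot(n);cv2.imwrite(f"pics/{n}0.png",d["image"][:,:,::-1]);print(n,d["fx"],d["cx"],d["cy"],d["rvec"],d["tvec"])
E
```

```text
pics
{'t': 0.0, 'q': [-0.1785551244814963, 0.5285133446955873, 1.433898853758724, -5.3137225695067464e-06, 1.1813570851030362, -0.1785187181407109], 'qd': [-0.0015896004062821154, 0.00036098711880965336, 0.0014742895065482588, -0.0004912576705363366, -0.00036861820640440477, -0.0004144667407403076], 'tau': [0.0002502206280041719, -44.23444390296936, -17.802477478981018, -0.000206930471904343, 0.008367405971512198, 2.2421492076318827e-05], 'tcp_pos': [0.6242959349089431, 0.0001205966747324837, 0.2303057062397489], 'tool_rot': [0.4995680017638315, 0.5006222618573067, -0.5004485976261557, 0.49935995402172667], 'force': [-1.0318759195311755, -0.21206908811996378, -0.28853161572328967], 'ft_torque': [-0.010820833792129564, -0.04495436290525265, 0.037011719070360084], 'finger_gap': 0.9997879883212862}
scene 388.4028931921764 260.42455979054546 199.15888898023383 [ 1.28376891  1.96311948 -1.07350639] [ 0.22843695 -0.20111416  1.60158455]
side 435.0853556997999 257.92214887010664 190.0090881548317 [ 2.16429078 -0.49614935  0.23776152] [-0.51201114  0.17571885  0.99576085]
wrist 282.9598297669408 252.53354784852607 197.0147415656425 [-2.83769881e+00 -7.47358813e-04  3.19564508e-03] [-0.62358548 -0.03907302  0.38036556]
```

View pics/scene0.png

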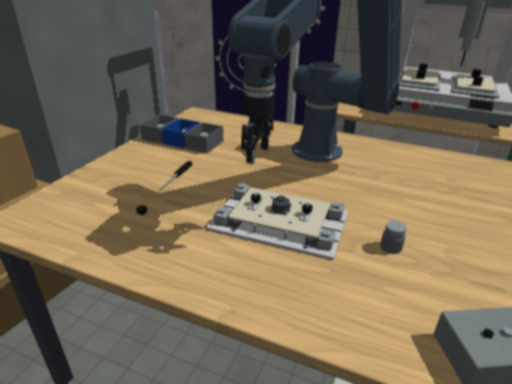

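View pics/side0.png

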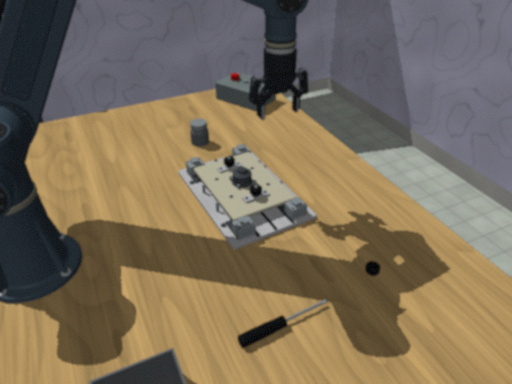

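View pics/wrist0.png

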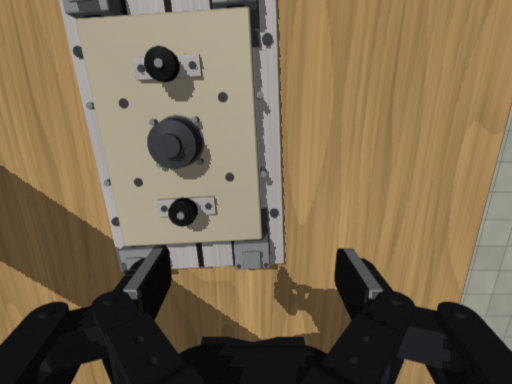

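The wrist view shows the whole plate, with corners near (80,20), (248,8), (262,240) and (124,248). I'll cast those onto z=0.044 and check the size.

```bash
cat > h.py <<'E'
from station import manip
import cv2, numpy as np
def ray(d,uv,z):
    R,_=cv2.Rodrigues(np.array(d["rvec"],float));t=np.array(d["tvec"],float)
    c=-R.T@t
    v=R.T@np.array([(uv[0]-d["cx"])/d["fx"],(uv[1]-d["cy"])/d["fy"],1])
    return c+v*(z-c[2])/v[2]
def mask(d):
    h=cv2.cvtColor(d["image"],cv2.COLOR_RGB2HSV)
    return h
def proj(d,P):
    return cv2.projectPoints(np.array(P,float).reshape(-1,3),np.array(d["rvec"],float),np.array(d["tvec"],float),np.array([[d["fx"],0,d["cx"]],[0,d["fy"],d["cy"]],[0,0,1.]]),None)[0].reshape(-1,2)
def st():
    s=manip.sense();print('t',s['t'],'tcp',np.round(s['tcp_pos'],4),'f',np.round(s['force'],2),'gap',round(s['finger_gap'],3),'rot',np.round(s['tool_rot'],4));return s
E
python3 - <<'E'
from h import *
d=manip.snapshot("wrist");im=d["image"]
h=mask(d)
for p in [(100,60),(200,120),(220,220),(350,150),(270,120),(140,230),(250,250)]: print(p,h[p[1],p[0]],im[p[1],p[0]])
for n,box in [("wrist",None)]:
    m=cv2.inRange(h,(15,25,150),(35,90,255))
    cs,_=cv2.findContours(m,cv2.RETR_EXTERNAL,cv2.CHAIN_APPROX_NONE)
    c=max(cs,key=cv2.contourArea);print(cv2.contourArea(c),cv2.boundingRect(c))
    W=np.array([ray(d,p,0.044)[:2] for p in c[:,0]],np.float32)
    r=cv2.minAreaRect(W);print(r,cv2.boxPoints(r))
    cv2.drawContours(im,[c],-1,(255,0,0),1)
    cv2.imwrite("pics/w1.png",im[:,:,::-1])
E
```

```text
(100, 60) [ 22  47 169] [169 161 138]
(200, 120) [ 21  44 161] [161 153 133]
(220, 220) [ 21  47 167] [167 158 136]
(350, 150) [ 18 120 155] [155 125  82]
(270, 120) [ 11  13 161] [161 156 153]
(140, 230) [ 21  46 172] [172 163 141]
(250, 250) [ 90   5 110] [108 110 110]
35232.0 (75, 8, 185, 237)
((0.5377227067947388, 0.04153908044099808), (0.17650499939918518, 0.25653156638145447), 3.394172430038452) [[ 0.4420311   0.16435489]
 [ 0.45721895 -0.09172668]
 [ 0.6334143  -0.08127673]
 [ 0.61822647  0.17480484]]
```

View pics/w1.png

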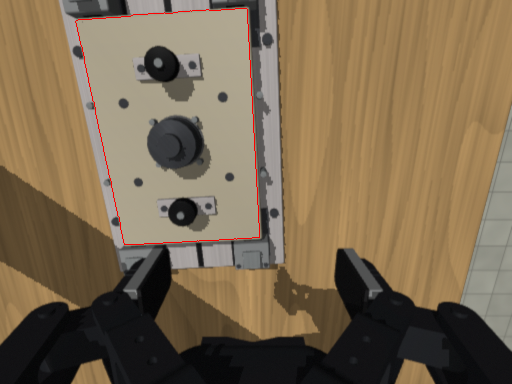

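Fitted plate: 176.5x256.5 mm, about 1 px short of 180x260, at yaw 0.059. I'll check it against the other views by projecting the corners and shim heads.

```bash
cat >> h.py <<'E'
C=np.array([0.5377,0.0415]);A=np.radians(3.39)
def corner(sx,sy,ex=0.075,ey=0.110,z=0.044):
    R=np.array([[np.cos(A),-np.sin(A)],[np.sin(A),np.cos(A)]])
    return np.r_[C+R@[sx*ex,sy*ey],z]
N={'NL':(-1,1),'NR':(-1,-1),'FL':(1,1),'FR':(1,-1)}
E
python3 - <<'E'
from h import *
for k,v in N.items(): print(k,np.round(corner(*v),4),'head',np.round(corner(*v,ey=.153,z=.054),4))
out=[]
for n,(x,y) in [("scene",(200,170)),("side",(170,130))]:
    d=manip.snapshot(n);im=d["image"][y:y+100,x:x+160];im=cv2.resize(im,None,fx=4,fy=4,interpolation=cv2.INTER_CUBIC)[:,:,::-1].copy()
    for k,v in N.items():
        for P,c in [(corner(*v),(0,0,255)),(corner(*v,ey=.153,z=.054),(0,255,0)),(corner(*v,ex=.09,ey=.13),(255,0,0))]:
            p=(proj(d,P)[0]-[x,y]+.5)*4-.5;cv2.circle(im,tuple(int(round(a)) for a in p),3,c,-1)
    cv2.imwrite(f"pics/{n}1.png",im)
d=manip.snapshot("wrist");im=cv2.resize(d["image"][:,40:300],None,fx=2,fy=2,interpolation=cv2.INTER_CUBIC)[:560,:,::-1].copy()
for k,v in N.items():
    for P,c in [(corner(*v),(0,0,255)),(corner(*v,ey=.153,z=.054),(0,255,0))]:
        p=(proj(d,P)[0]-[40,0]+.5)*2-.5;cv2.circle(im,tuple(int(round(a)) for a in p),3,c,-1)
cv2.imwrite("pics/w2.png",im)
E
```

```text
NL [0.4563 0.1469 0.044 ] head [0.4538 0.1898 0.054 ]
NR [ 0.4693 -0.0727  0.044 ] head [ 0.4719 -0.1157  0.054 ]
FL [0.6061 0.1557 0.044 ] head [0.6035 0.1987 0.054 ]
FR [ 0.6191 -0.0639  0.044 ] head [ 0.6216 -0.1068  0.054 ]
```

View pics/scene1.png

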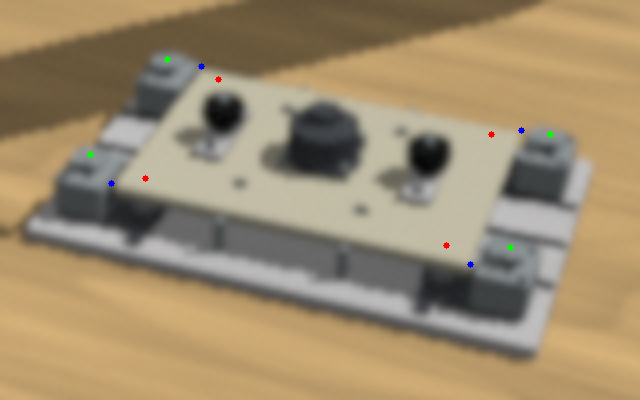

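View pics/side1.png

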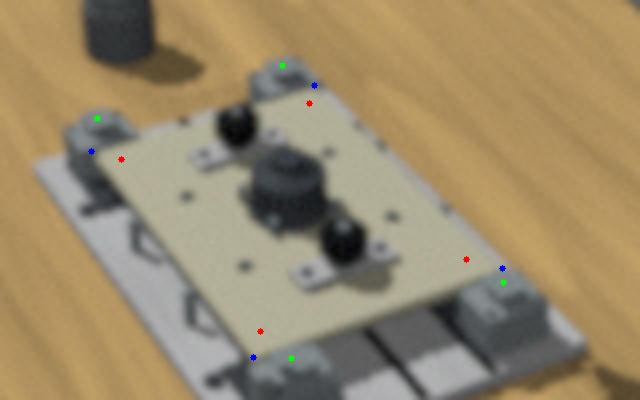

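View pics/w2.png

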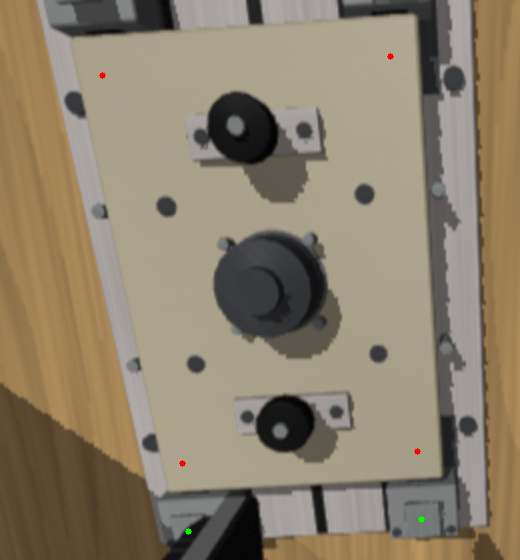

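Predicted corners (red and blue) and heads (green) agree with all three views to about 2 mm. I'll go over the far right corner first, with the fingers shut.

Call:
carry_out([
  [[0,0,0.5,0,0,0,0],[1.5,-0.1,1.5,0,0,0,0],[3,-0.2,2.56,0,0,0,0],[4.5,-0.2,2.56,0,0,0,0],[6,-0.2,2.56,0,0,0,0]],
], force=40)

```text
t: 0.85
tcp_pos: [0.6202, -0.0662, 0.0803]
tool_rot: [0.501, 0.499, -0.5, 0.5]
force: [0.3, -0.7, 0.1]
finger_gap: 0.139
```

Call:
carry_out([
  [[0.2,0,0,0,0,0,0],[0.4,0,0,0,0,0,0],[0.6,0,0,0,0,0,0],[0.8,0,0,0,0,0,0],[0.8,0,0,0,0,0,0]],
])

```text
t: 1.35
tcp_pos: [0.6205, -0.0639, 0.0621]
tool_rot: [0.5, 0.5, -0.5, 0.501]
force: [0.7, -0.9, -0.3]
finger_gap: 0.0
```

```bash
python3 -c "
from h import *
for i in range(3): s=st();
print(s['tau'])
d=manip.snapshot('side');cv2.imwrite('pics/s2.png',cv2.resize(d['image'][100:250,130:330],None,fx=3,fy=3)[:,:,::-1])
st()"
```

```text
t 1.35 tcp [ 0.6205 -0.0639  0.0621] f [ 0.66 -0.9  -0.32] gap 0.0 rot [ 0.5001  0.4996 -0.4996  0.5006]
t 1.35 tcp [ 0.6205 -0.0639  0.0621] f [ 0.66 -0.9  -0.32] gap 0.0 rot [ 0.5001  0.4996 -0.4996  0.5006]
t 1.35 tcp [ 0.6205 -0.0639  0.0621] f [ 0.66 -0.9  -0.32] gap 0.0 rot [ 0.5001  0.4996 -0.4996  0.5006]
[-1.09541472e-01 -4.74553621e+01 -1.21774828e+01 -2.65167051e-03
 -7.40568456e-02 -5.79564949e-04]
t 1.4 tcp [ 0.6205 -0.064   0.0622] f [ 0.51 -0.36  0.49] gap -0.002 rot [ 0.5002  0.4996 -0.4996  0.5006]
```

View pics/s2.png

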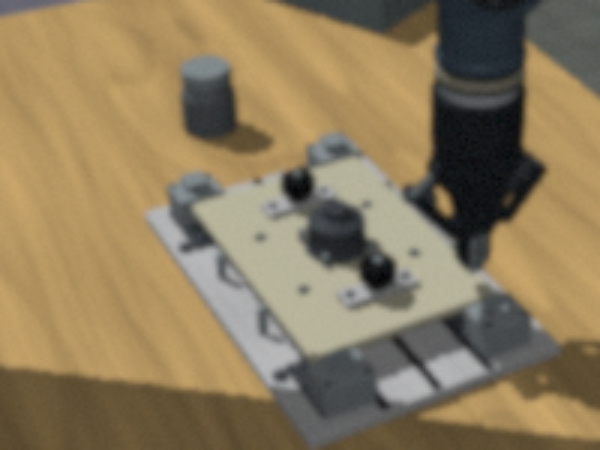

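Tip is just inboard of the far right block, 18 mm above the plate. Now lowering gently.

Call:
carry_out([
  [[0.2,0,0,0,0,0,0],[0.4,0,0,0,0,0,0],[0.6,0,0,0,0,0,0],[0.68,0,0,0,0,0,0],[0.68,0,0,0,0,0,0]],
])

```text
t: 1.9
tcp_pos: [0.6198, -0.0639, 0.0439]
tool_rot: [0.5, 0.5, -0.5, 0.5]
force: [0.1, 0.3, -0.4]
finger_gap: -0.0
```

Call:
carry_out([
  [[0.04,0,0,0,0,0,0],[0.06,0,0,0,0,0,0],[0.08,0,0,0,0,0,0],[0.08,0,0,0,0,0,0],[0.08,0,0,0,0,0,0]],
])

```text
t: 2.4
tcp_pos: [0.6201, -0.064, 0.0435]
tool_rot: [0.5, 0.5, -0.5, 0.5]
force: [-2.7, 0.5, 6.7]
finger_gap: -0.004
```

Far right is firm: 6.7 N with the tip at z 43.5. Next is near right.

Call:
carry_out([
  [[-1.2,0,0,0,0,0,0],[-2,-1,0.06,0,0,0,0],[-2,-2.5,0.15,0,0,0,0],[-2,-4,0.24,0,0,0,0],[-2,-5.5,0.35,0,0,0,0]],
])

```text
t: 2.9
tcp_pos: [0.4815, -0.0727, 0.0928]
tool_rot: [0.5, 0.5, -0.5, 0.501]
force: [-0.3, -0.3, 0.6]
finger_gap: 0.001
```

Call:
carry_out([
  [[0.4,-0.5,0,0,0,0,0],[1.0,-0.5,0,0,0,0,0],[1.6,-0.5,0,0,0,0,0],[1.7,-0.5,0,0,0,0,0],[1.7,-0.5,0,0,0,0,0]],
])

```text
t: 3.4
tcp_pos: [0.47, -0.0727, 0.0496]
tool_rot: [0.5, 0.5, -0.5, 0.5]
force: [0.5, -0.4, 0.3]
finger_gap: 0.001
```

Call:
carry_out([
  [[0.08,0,0,0,0,0,0],[0.16,0,0,0,0,0,0],[0.2,0,0,0,0,0,0],[0.2,0,0,0,0,0,0],[0.2,0,0,0,0,0,0]],
])

```text
t: 3.9
tcp_pos: [0.4701, -0.0727, 0.045]
tool_rot: [0.5, 0.5, -0.5, 0.5]
force: [0.2, 0.1, -0.4]
finger_gap: -0.003
```

Call:
carry_out([
  [[0.04,0,0,0,0,0,0],[0.08,0,0,0,0,0,0],[0.1,0,0,0,0,0,0],[0.1,0,0,0,0,0,0],[0.1,0,0,0,0,0,0]],
])

```text
t: 4.4
tcp_pos: [0.4701, -0.0728, 0.0424]
tool_rot: [0.5, 0.5, -0.5, 0.5]
force: [-0.7, -1.2, 2.4]
finger_gap: 0.0
```

Call:
carry_out([
  [[0.04,0,0,0,0,0,0],[0.08,0,0,0,0,0,0],[0.1,0,0,0,0,0,0],[0.1,0,0,0,0,0,0],[0.1,0,0,0,0,0,0]],
])

```text
t: 4.9
tcp_pos: [0.47, -0.0728, 0.0399]
tool_rot: [0.5, 0.5, -0.5, 0.5]
force: [-1.4, -1.9, 4.4]
finger_gap: -0.001
```

Near right gives: the tip went down 4 mm at about 4 N. I'll lift, move over its shim, and look before pressing.

Call:
carry_out([
  [[-0.4,0,0,0,0,0,0],[-1.2,0,0,0,0,0,0],[-1.2,0.05,0.8,0,0,0,0],[-1.2,0.08,1.72,0,0,0,0],[-1.2,0.08,1.72,0,0,0,0]],
])

```text
t: 5.4
tcp_pos: [0.4734, -0.118, 0.0704]
tool_rot: [0.501, 0.498, -0.5, 0.501]
force: [0.5, -0.3, 0.0]
finger_gap: -0.004
```

```bash
python3 - <<'E'
from h import *
s=st()
P=np.array(s['tcp_pos'])
for n,(x,y,w,h) in [("side",(150,120,200,150)),("scene",(200,120,160,120)),("wrist",(0,0,384,384))]:
    d=manip.snapshot(n)
    k=4 if n!="wrist" else 1.5
    im=d["image"]
    im=cv2.resize(im[y:y+h,x:x+w],None,fx=k,fy=k,interpolation=cv2.INTER_CUBIC)[:,:,::-1].copy()
    for Q,c in [(P,(255,0,255)),(np.r_[P[:2],.054],(0,0,255)),(corner(-1,-1,ey=.153,z=.054),(0,255,0))]:
        p=(proj(d,Q)[0]-[x,y]+.5)*k-.5;cv2.circle(im,tuple(int(round(a)) for a in p),2,c,-1)
    cv2.imwrite(f"pics/{n}3.png",im)
E
```

```text
t 5.4 tcp [ 0.4734 -0.118   0.0704] f [ 0.51 -0.32  0.01] gap -0.004 rot [ 0.501   0.4982 -0.5003  0.5005]
```

View pics/side3.png

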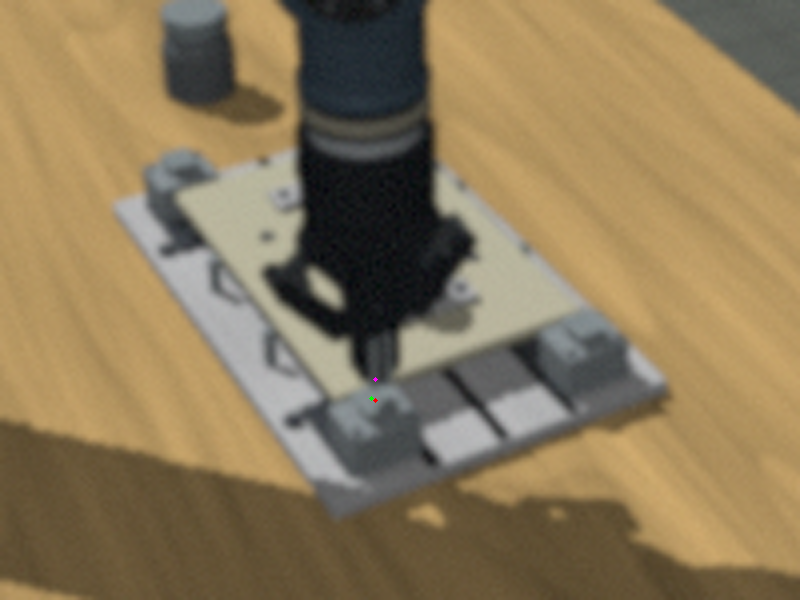

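View pics/wrist3.png

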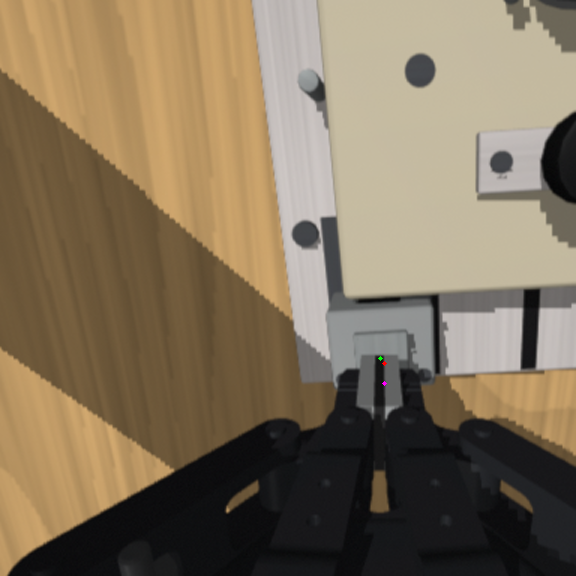

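View pics/scene3.png

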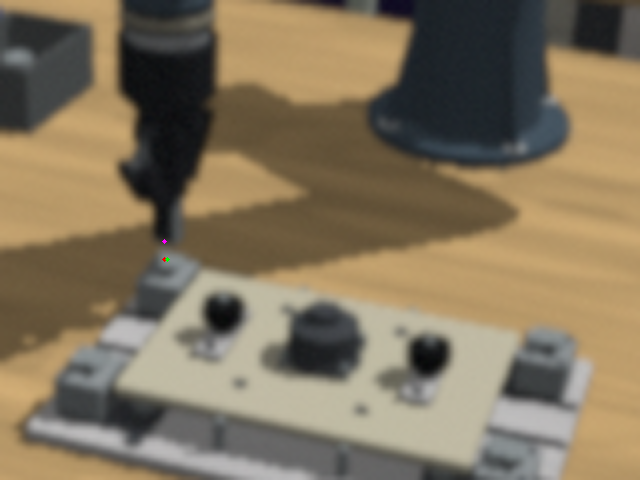

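The projected tip (red) lies on the head centre (green), within 2 mm in all views. The head in the wrist view spans x 353–408, centre 381. Pressing down now.

Call:
carry_out([
  [[0.15,0,0,0,0,0,0],[0.3,0,0,0,0,0,0],[0.45,0,0,0,0,0,0],[0.5,0,0,0,0,0,0],[0.5,0,0,0,0,0,0]],
])

```text
t: 6.05
tcp_pos: [0.4718, -0.1154, 0.0569]
tool_rot: [0.5, 0.5, -0.5, 0.5]
force: [-0.3, -0.2, -0.4]
finger_gap: -0.002
```

Call:
carry_out([
  [[0.06,0,0,0,0,0,0],[0.12,0,0,0,0,0,0],[0.18,0,0,0,0,0,0],[0.22,0,0,0,0,0,0],[0.22,0,0,0,0,0,0]],
])

```text
t: 6.55
tcp_pos: [0.4721, -0.1158, 0.0519]
tool_rot: [0.5, 0.5, -0.5, 0.5]
force: [0.7, 0.6, 2.6]
finger_gap: -0.005
```

Call:
carry_out([
  [[0.04,0,0,0,0,0,0],[0.08,0,0,0,0,0,0],[0.1,0,0,0,0,0,0],[0.1,0,0,0,0,0,0],[0.1,0,0,0,0,0,0]],
])

```text
t: 7.05
tcp_pos: [0.472, -0.1158, 0.0492]
tool_rot: [0.5, 0.5, -0.5, 0.5]
force: [-0.0, -0.3, 2.4]
finger_gap: -0.002
```

Slides as expected. Continuing to the stop.

Call:
carry_out([
  [[0.04,0,0,0,0,0,0],[0.06,0,0,0,0,0,0],[0.08,0,0,0,0,0,0],[0.08,0,0,0,0,0,0],[0.08,0,0,0,0,0,0]],
])

```text
t: 7.55
tcp_pos: [0.4721, -0.1158, 0.048]
tool_rot: [0.5, 0.5, -0.5, 0.5]
force: [-0.3, 1.2, 9.4]
finger_gap: 0.007
```

Call:
carry_out([
  [[0.04,0,0,0,0,0,0],[0.06,0,0,0,0,0,0],[0.06,0,0,0,0,0,0],[0.06,0,0,0,0,0,0],[0.06,0,0,0,0,0,0]],
])

```text
t: 8.05
tcp_pos: [0.4721, -0.1158, 0.0479]
tool_rot: [0.5, 0.5, -0.5, 0.501]
force: [-2.9, 2.0, 22.8]
finger_gap: -0.001
```

Hard stop at z = 48.0 mm, which is block 44 + head 4, at 23 N. Drawing away and looking.

Call:
carry_out([
  [[-0.5,0,0,0,0,0,0],[-1.5,0,0,0,0,0,0],[-3,0,0,0,0,0,0],[-4.5,0,0,0,0,0,0],[-6,0,0,0,0,0,0]],
])

```text
t: 8.55
tcp_pos: [0.4713, -0.1155, 0.1967]
tool_rot: [0.5, 0.501, -0.5, 0.499]
force: [0.5, -0.5, -0.9]
finger_gap: -0.0
```

Call:
carry_out([
  [[0,0,0.5,0,0,0,0],[0,0,1,0,0,0,0],[0,0,1,0,0,0,0],[0,0,1,0,0,0,0],[0,0,1,0,0,0,0]],
])

```text
t: 9.05
tcp_pos: [0.471, -0.1402, 0.1944]
tool_rot: [0.5, 0.501, -0.5, 0.499]
force: [0.1, 0.6, 0.3]
finger_gap: -0.002
```

```bash
python3 - <<'E'
from h import *
st()
o=[]
for n,(x,y,w,h) in [("side",(170,130,160,120)),("scene",(200,170,160,100)),("wrist",(0,0,512,384))]:
    d=manip.snapshot(n)
    k=4 if n!="wrist" else 1.5
    im=cv2.resize(d["image"][y:y+h,x:x+w],None,fx=k,fy=k,interpolation=cv2.INTER_CUBIC)[:,:,::-1].copy()
    cv2.imwrite(f"pics/{n}4.png",im)
    m=cv2.inRange(mask(d),(15,25,150),(35,90,255))
    if n=="wrist":
        cs,_=cv2.findContours(m,cv2.RETR_EXTERNAL,cv2.CHAIN_APPROX_NONE);c=max(cs,key=cv2.contourArea)
        print(cv2.minAreaRect(np.array([ray(d,p,0.044)[:2] for p in c[:,0]],np.float32)),cv2.boundingRect(c))
E
```

```text
t 9.05 tcp [ 0.471  -0.1402  0.1944] f [0.09 0.6  0.25] gap -0.002 rot [ 0.4998  0.5012 -0.5004  0.4986]
((0.5416819453239441, -0.026872657239437103), (0.17851074039936066, 0.12175872176885605), 3.361074686050415) (229, 0, 200, 139)
```

View pics/side4.png

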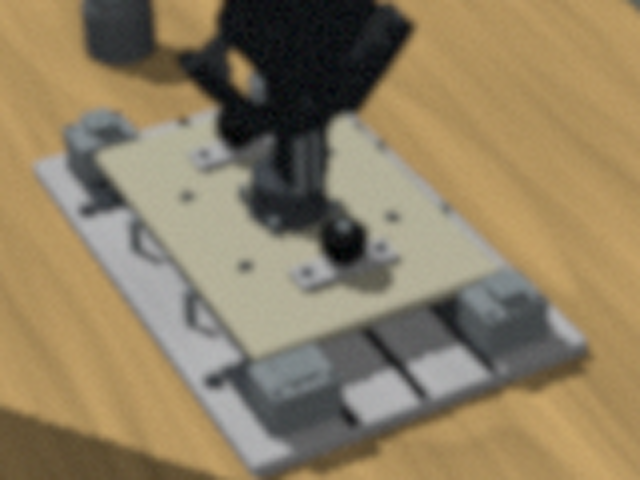

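View pics/scene4.png

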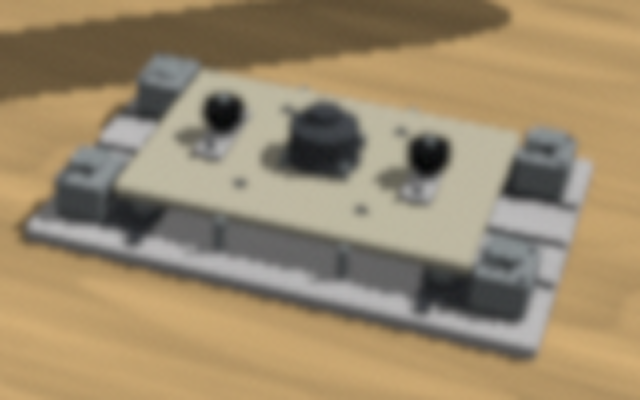

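View pics/wrist4.png

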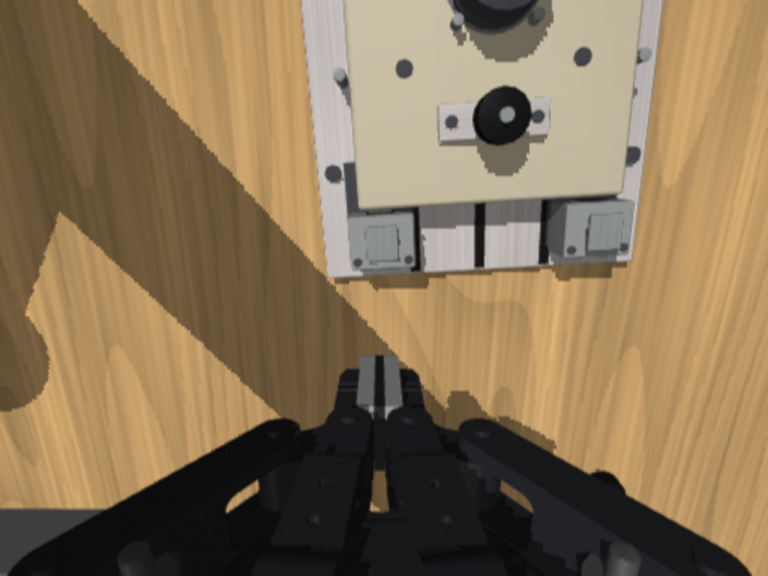

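The near right head now lies flat in the scene view near (168,75) and the wrist view near (381,243). The other three heads still stand up. Plate yaw is 3.36°, against 3.39° before, and the plate edges and the housing sit at the same pixels. Handing in.

```bash
python3 -c "
from station import manip
print(manip.sign_off())"
```

```text
the job is handed in; nothing more can be done
None
```

The near right corner was the one that rocked. Its lock shim is now pressed flat, and I handed the job in at about 9 s of the 51 s allowed.

- **Finding the corner:** I pressed the far right corner first and it was firm, holding 6.7 N with the tip at 43.5 mm. The near right corner gave, going about 4 mm down at 4.4 N. I stopped there, so neither left corner was pressed.
- **Pressing the shim:** The near right shim slid down under light force and stopped hard at a tip height of 48.0 mm. That is the 44 mm block plus the 4 mm head. The force peaked at about 23 N on the stop.
- **Last checks:** After drawing the hand away, the pictures show that head flat and the other three still standing. The plate's angle is unchanged (3.36° against 3.39°), the housing looks unmoved, and nothing on the bench was touched.
- **Not checked or slightly off:**
  - I did not press the near right corner again after locking it.
  - The sliding force read about 2.5 N, below the 4 to 6 N you stated. The force sensor wanders by up to about 1 N.
  - In the last wrist picture only part of the plate was in view, so I could not re-measure its full size or position.

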